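Set and lock a telescopic stand leg at its length mark

TASK

Draw the spring-loaded inner leg out of its outer tube by its T-bar until its rubber end is level with the blade of the length marker beside it. With the leg held there and the lock lever still standing open, press the lever fully home against the side of the leg, without letting the leg slip, and finish still gripping leg and lever together: the program ends holding them. Leave the tools lying around where they are.

Things in the scene. Friction and masses are not known exactly. Their poses are not given: they have to be found in the camera images.
- jig: Plywood board fixed to the bench, 350 x 110 x 15 mm, carrying the dark square outer tube of a telescopic leg; black lock collar at its mouth, 42 mm wide, top 70 mm up. Origin on the bench under the collar's mouth; x = the way the leg slides out, y = towards the lever's side, z up. Board from x = -160 to 190 mm; beyond x = 0 it bears only leg, lever and marker. Leg axis at y = 0, z = 50 mm.
- leg: Inner leg, aluminium, 24 mm square (z = 38 to 62 mm over the bench), black rubber end. Slides along jig x only, 0 to 78 mm; starts fully in. A spring draws it in with 4 to 5 N. Axes as the jig's; origin on its axis, at the collar's mouth when fully in. Leg and closed lever together are 33 mm wide to grip, the middle lying 4 mm from the leg's axis towards the lever.
- leg_end (a point): Centre of the leg's outer end face (rubber), 105 mm from the collar's mouth when fully in. Axes as the jig's.
- t_bar (a point): Middle of the T-bar: black round bar, 12 mm thick, 100 mm long, along jig y across the leg, centre 76 mm over the bench and 24 mm short of the leg's end face, on a stem 18 mm wide. Fully in, 75 mm lie free between collar and bar. Open fingers let down astride the leg between collar and bar pull the leg out by pushing the bar's collar-side face. The lever passes below the bar.
- lever (a joint): Angle of the steel lock lever about its upright pin on the collar (jig x = -14, y = 30 mm). 0 = home on its firm stop, along the leg's side, 1.5 mm off it; starts open at 0.18 to 0.24, free end swung to +y. Stays where left; 110 mm from the pin it takes 2 to 6 N to press. Home, its cam clamps the leg. A gripper closing with one finger outside the lever, the other beyond the leg, presses it home.
- lever_mid (a point): Middle of the lever blade's thickness, 110 mm along the lever from its pin, 49 mm over the bench. The blade is 7 mm thick, z = 40 to 58 mm over the bench, and ends 154 mm from the pin; home, it reaches to jig x = 140 mm, its outer face at y = 20.5 mm.
- mark (a point): Leg-side edge of the length marker's upright brass blade (3 mm thick in x, top 63 mm over the bench), fixed on the board on the side away from the lever. The point is mid-thickness, 50 mm over the bench, 19 mm from the leg's axis; axes as the jig's. The leg's end face must come level with it in x; it stands 35 to 60 mm farther out than the end face at the start.
- wax_tin: Bystander: round tin 69 mm, 29 mm high. Origin under its centre.
- tape_measure: Bystander: tape measure 34 x 77 x 56 mm. Origin under its centre.
- spanner_13: Bystander: steel spanner 180 mm long, lying flat. Origin under its centre.
- screwdriver_b: Bystander: red-handled screwdriver 162 mm long, lying flat. Origin under its centre.

How it is judged:
By the outcome, as a careful person would: the job done as asked, in the order asked, and still so for the second after the job is handed in, while the arm keeps its last pose, push and grip.
It also fails if it takes over 32 s, if anything falls off the work surface, if the arm or the gripper's body presses on something with over 40 N, if the wrist force passes 120 N, or if a joint passes its speed limit or range.

ROBOT

A 6-joint arm with a two-finger parallel gripper is mounted at the origin on a cart in front of the work surface, level with it; the furniture and walls round the work are solid. World frame = base frame: x ahead of the robot, y to its left, z up, the work surface at z = 0. Lengths are in mm, angles in rad, forces in N, time in s.
With the tool pointing down it reaches from about 350 to 775 mm from the base axis. Payload 7.3 kg.
Tool frame: the origin (TCP) lies midway between the tips of the shut fingers; the grasp point (between the pads) lies 19 mm behind it; x points along the fingers, y is the direction in which the jaws open and shut, and the axes are right-handed (so a half turn about x gives the same grasp; the last joint's range is limited). The gripper opens to 92 mm and grips with 3 to 60 N. Pads are 19 mm wide; open, the fingers measure 130 mm over their backs; the gripper's body (75 mm by 190 mm) begins 47 mm behind the grasp point.
Start: joints at [-1.377, 0.342, 1.524, -0, 1.275, -0.146], TCP at [175.005, -494.993, 226.741] pointing down, gripper open.
Joint ranges: [-2.53, 2.53], [-0.77, 2.02], [0.04, 2.7], [-1, 4.14], [0.28, 2.66], [-3.11, 3.11]. Speed limits (rad/s): [2.57, 2.57, 3.14, 3.14, 3.14, 3.14].

INTERFACE

Orientations are given as [roll, pitch, yaw] about the fixed x, y, z axes, in that order (R = Rz(yaw) Ry(pitch) Rx(roll)).
In Python, from plant import get_obs, capture, close_job gives the robot as it stands. The module is installed in compiled form; this text tells all that it offers.
- The arm moves only by the tool send_rows, never from a script. Its argument "moves" is a list of rows, each a list of 4 numbers: the shift along the tool's x, y, z in mm, then the turn about the tool's x in degrees. In form: [[tx, ty, tz, yaw], ...]. A call has 1 to 8 rows; each row shifts and turns the commanded pose from where the row before left it, along the tool's axes as they then stand; what a row does not reach is not made up. A row lasts 1/8 s, in which the tool goes at most 62.5 mm and 10.7 degrees, less where a joint would pass 70% of its speed; a pose out of reach is approached as far as the arm can. A call with a gripper value outside its range is refused whole. "hand" is the opening, from 0 (shut) to 1 (fully open), set as the call begins (left out, the last holds). The fingers move at their own pace and stop on an object; the grip force is fixed at half the most. Time passes only in rows, so rows that do not move let the fingers close. It gives the time, the measured TCP pose, the force and the opening at its end, in the units of the state.
- get_obs(): the state, without advancing time (a new reading comes with each control period).
- capture(name): name is "side" or "top" or "wrist"; returns a dict with "image" (420x560x3 uint8, red, green, blue), "K" (3x3 intrinsics, pixels), "position" and "attitude" of the camera in the world; the wrist camera has in their place "mount" (4x4, takes a point from camera to tool coordinates, whose origin is the TCP and whose axes are the tool frame's). Camera axes: x right, y down, z forward; pixel columns grow to the right and rows downward; lengths in mm; the calibration is good to about 2 mm. The wrist camera is an equidistant fisheye: a pixel r from the principal point sees the ray r / f radians off the axis. A picture is of the moment at which its call begins: read the wrist's pose just before it. There is no depth.
- close_job(): hands the job in, once; it reports no verdict.
The state is a dict: "time": time; "joint_positions": joint angles; "dq": joint speeds; "tau": joint torques, N m; "tool_pos": TCP position; "tcp_rot": TCP orientation; "contact_force": force on the tool from outside, world axes, zero at the start; "moment": the same for the moment, N m; "grip_width": finger opening in mm.
Only numpy, scipy, OpenCV 4.12 (cv2) and the standard library are available. Lean on these libraries where they do the work, as an engineer would, in place of code of your own. Each camera call takes 0.05 s, during which the arm holds its last target. There are 200 camera calls.

## Working session

There is one attempt and no reset: what is moved stays moved. The work goes in short steps, Python scripts to look and compute and a tool call to move; the robot and the scene stay as the last step left them, time stands still between calls to the robot, and variables do not carry over. Pictures are saved under pics/ and viewed, about 8 in all and at most 12, crops included, and the job is handed in when it is done.

Besides the shell and the picture viewer there is one more tool, called after "Call:" as name(argument=value, ...), one argument or row to a line, values as JSON. send_rows: Moves the arm, as the interface text tells. Its arguments: {"type":"object","properties":{"moves":{"type":"array","items":{"type":"array","items":{"type":"number"}}},"hand":{"type":"number"}},"required":["moves"]}

```bash
mkdir -p pics
cat > h.py <<'E'
import numpy as np,cv2,pickle
from plant import get_obs,capture
from scipy.spatial.transform import Rotation as R
def snap(n,f):
    c=capture(n); cv2.imwrite('pics/'+f+'.png',c['image'][:,:,::-1]); pickle.dump(c,open('pics/'+f+'.pkl','wb')); return c
E
python3 - <<'E'
from h import *
o=get_obs();print({k:np.round(v,3) for k,v in o.items()})
for n in['top','side']:
    c=snap(n,n+'0'); print(n,c['K'],c['position'],c['attitude'])
a=cv2.imread('pics/top0.png');cv2.imwrite('pics/t.png',cv2.resize(a,(800,600)))
E
```

```text
{'time': np.float64(0.0), 'joint_positions': array([-1.377,  0.343,  1.525, -0.   ,  1.275, -0.146]), 'dq': array([ 0.002, -0.   ,  0.   ,  0.001, -0.   ,  0.   ]), 'tau': array([  0.   , -43.123, -24.422,   0.072,   0.056,  -0.   ]), 'tool_pos': array([ 174.913, -494.569,  226.058]), 'tcp_rot': array([-1.715,  1.569,  1.767]), 'contact_force': array([-0.223, -0.533,  0.595]), 'moment': array([-0.051,  0.015, -0.033]), 'grip_width': np.float64(91.76)}
top [[380.69832188   0.         277.8136027 ]
 [  0.         380.69832188 206.8472039 ]
 [  0.           0.           1.        ]] [ 457.84646128  176.0025398  1003.81194671] [-3.07452868e+00 -1.99067358e-03 -1.57055453e+00]
side [[423.93065811   0.         279.90453221]
 [  0.         423.93065811 210.32976447]
 [  0.           0.           1.        ]] [ 521.90382237 -523.55243284  610.26888516] [-2.22258309 -0.01640231  0.02494522]
```

View pics/top0.png

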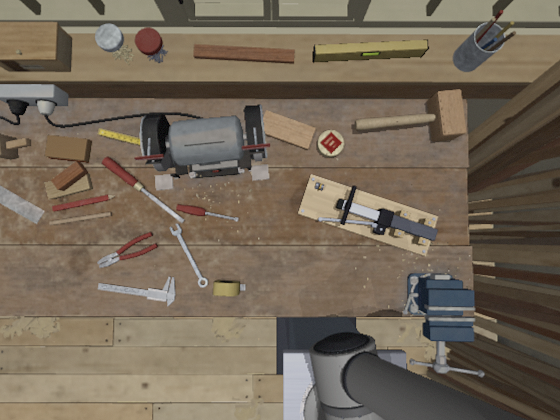

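View pics/side0.png

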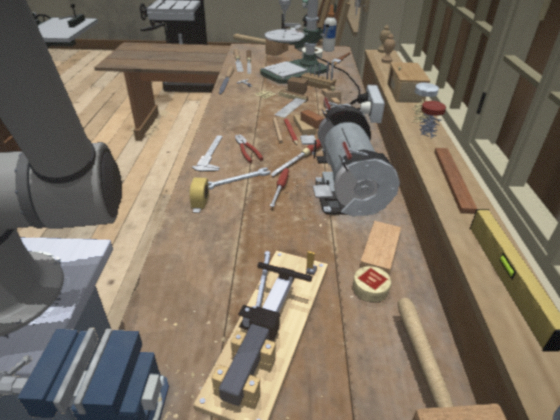

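The leg slides towards image left (world +y) in the top view. The lever is on the robot's side and the marker on the far side. I'll zoom into both views.

Run:
```python
import cv2
a=cv2.imread('pics/top0.png')[165:265,290:450];a=cv2.resize(a,None,fx=5,fy=5,interpolation=cv2.INTER_CUBIC)
cv2.imwrite('pics/tz.png',a)
b=cv2.imread('pics/side0.png')[240:420,190:340];b=cv2.resize(b,None,fx=3.3,fy=3.3,interpolation=cv2.INTER_CUBIC)
cv2.imwrite('pics/sz.png',b)
```

```text
(no output)
```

View pics/tz.png

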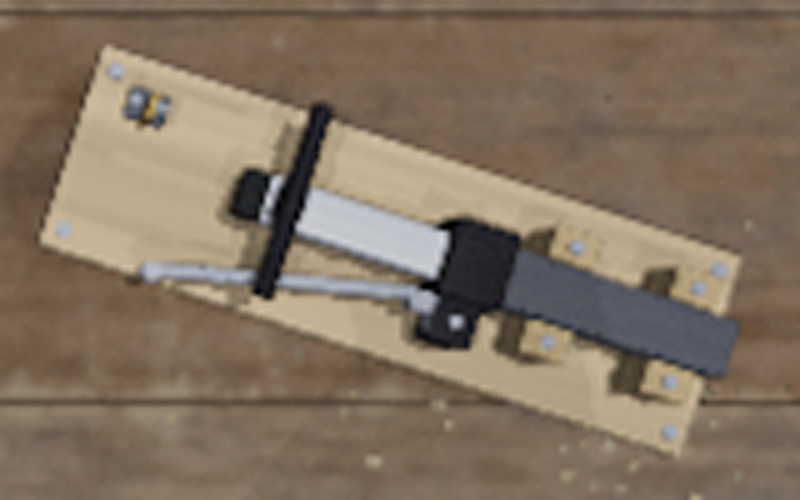

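The board corners in the zoom are at (106,46), (40,243), (682,457) and (741,257). The T-bar runs from (320,108) to (263,294), and the marker is near (150,105). Next I compute the jig pose from the corners and the T-bar.

```bash
cat >> h.py <<'E'
def ray(c,px,z):
    K=c['K'];A=R.from_euler('xyz',c['attitude']).as_matrix();p=np.array(c['position'])
    d=A@np.linalg.inv(K)@np.array([px[0],px[1],1.]);return p+d*(z-p[2])/d[2]
E
python3 - <<'E'
from h import *
c=pickle.load(open('pics/top0.pkl','rb'))
f=lambda u,v,z:ray(c,((u+.5)/5-.5+290,(v+.5)/5-.5+165),z)
q=[f(*p,15) for p in[(106,46),(40,243),(682,457),(741,257)]]
J=np.array([[190,-55],[190,55],[-160,55],[-160,-55]],float);W=np.array(q)[:,:2]
a=J-J.mean(0);b=W-W.mean(0)
th=np.arctan2((a[:,0]*b[:,1]-a[:,1]*b[:,0]).sum(),(a*b).sum());Rm=np.array([[np.cos(th),-np.sin(th)],[np.sin(th),np.cos(th)]])
t=W.mean(0)-Rm@J.mean(0);print('yaw',th,'org',t);print('res',W-(J@Rm.T+t))
g=lambda u,v,z:Rm.T@(f(u,v,z)[:2]-t)
print('tbar ends',g(320,108,76),g(263,294,76));print('collar mouth corners',g(452,222,70));print('mark',g(150,97,63),g(150,105,63),g(150,120,63))
print('rubber',g(232,200,62)); print('lever tip',g(145,272,58),'pin',g(455,322,60))
o=get_obs();print(R.from_euler('xyz',o['tcp_rot']).as_matrix().round(3))
E
```

```text
yaw 1.2484498754709212 org [499.36746596 -74.36816776]
res [[-0.68885883 -0.74068852]
 [ 0.33056541 -0.6793696 ]
 [ 0.65139388 -0.01769041]
 [-0.29310045  1.43774852]]
tbar ends [ 82.14142315 -48.07177376] [80.74299959 47.59452024]
collar mouth corners [  2.47415417 -16.02969946]
mark [162.06034014 -28.81099191] [160.81896483 -25.00432038] [158.49328159 -17.87262372]
rubber [107.44835933   7.02187196]
lever tip [136.94809198  54.41441697] pin [-16.19544134  29.40058977]
[[-0.     0.333 -0.943]
 [ 0.001 -0.943 -0.333]
 [-1.    -0.001 -0.   ]]
```

Call:
send_rows(
  moves=[
    [0,0,0,-10.4],
    [0,0,0,-10.4],
    [0,0,0,-10.4],
    [0,0,0,-10.4],
    [0,0,0,-10.4],
    [0,12.5,-43.3,0],
    [0,12.5,-43.3,0],
    [0,12.5,-43.3,0],
  ],
  hand=1,
)

```text
time: 1.1
tool_pos: [252.3, -382.4, 226.4]
tcp_rot: [-2.594, 1.57, 1.794]
contact_force: [1.2, -0.9, -0.2]
grip_width: 92.2
```

Call:
send_rows(
  moves=[
    [0,12.5,-43.3,0],
    [0,12.5,-43.3,0],
    [0,12.5,-43.3,0],
    [0,12.5,-43.3,0],
    [0,12.5,-43.3,0],
    [0,12.5,-43.3,0],
    [0,12.5,-43.3,0],
    [0,12.5,-43.3,0],
  ],
)

```text
time: 2.1
tool_pos: [457.3, -85.7, 226.5]
tcp_rot: [-1.188, 1.57, -3.082]
contact_force: [-0.0, -0.2, -0.1]
grip_width: 91.6
```

Call:
send_rows(
  moves=[
    [0,12.5,-43.3,0],
    [0,12.5,-43.3,0],
    [0,0,0,0],
    [0,0,0,0],
  ],
)

```text
time: 2.6
tool_pos: [507.4, -13.1, 226.3]
tcp_rot: [-1.043, 1.569, -2.937]
contact_force: [-0.7, -0.2, 0.4]
grip_width: 91.8
```

Run:
```python
from h import *
o=get_obs();pickle.dump(o,open('pics/w1o.pkl','wb'));print({k:np.round(v,3) for k,v in o.items()})
c=snap('wrist','w1');print(c['K'],c['mount'].round(3) if hasattr(c['mount'],'round') else c['mount'])
```

```text
{'time': np.float64(2.6), 'joint_positions': array([-1.770e-01,  3.110e-01,  1.570e+00, -1.000e-03,  1.261e+00,
        1.460e-01]), 'dq': array([-0.021, -0.013,  0.007, -0.   ,  0.001,  0.001]), 'tau': array([ 8.5000e-01, -4.1054e+01, -2.4522e+01,  1.4800e-01,  6.0000e-03,
        1.7000e-02]), 'tool_pos': array([507.43 , -13.124, 226.254]), 'tcp_rot': array([-1.043,  1.569, -2.937]), 'contact_force': array([-0.684, -0.158,  0.429]), 'moment': array([-0.01 , -0.068,  0.089]), 'grip_width': np.float64(91.785)}
[[325.1922621    0.         280.34307604]
 [  0.         325.1922621  208.14170427]
 [  0.           0.           1.        ]] [[-1.0000e-03 -2.5400e-01  9.6700e-01 -1.5783e+02]
 [ 1.0000e+00 -0.0000e+00  1.0000e-03 -4.3800e-01]
 [-0.0000e+00  9.6700e-01  2.5400e-01 -6.7797e+01]
 [ 0.0000e+00  0.0000e+00  0.0000e+00  1.0000e+00]]
```

View pics/w1.png

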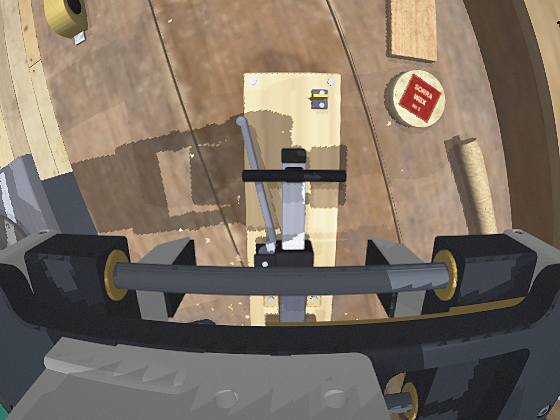

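The wrist view shows the rubber end near (293,150), the T-bar at row 176, the brass mark near (319,97) and the lever tip at (241,121). I'll zoom in and measure with the fisheye model.

```bash
cat >> h.py <<'E'
def wray(c,o,px,z):
    K=c['K'];d=np.array([px[0]-K[0,2],px[1]-K[1,2]]);r=np.hypot(*d);t=r/K[0,0]
    v=np.array([*(np.sin(t)*d/r),np.cos(t)]);M=np.array(c['mount']);T=R.from_euler('xyz',o['tcp_rot']).as_matrix()
    p=T@M[:3,3]+o['tool_pos'];v=T@M[:3,:3]@v;return p+v*(z-p[2])/v[2]
TH,ORG=1.24845,np.array([499.37,-74.37])
def jig(p,th=None,t=None):
    th=TH if th is None else th;t=ORG if t is None else t
    c,s=np.cos(th),np.sin(th);return np.array([[c,s],[-s,c]])@(np.asarray(p)[:2]-t)
E
python3 - <<'E'
from h import *
c=pickle.load(open('pics/w1.pkl','rb'))
b=c['image'][:,:,::-1][70:265,225:360];cv2.imwrite('pics/w1z.png',cv2.resize(b,None,fx=3,fy=3,interpolation=cv2.INTER_CUBIC))
b=c['image'][:,:,::-1][75:190,230:360];cv2.imwrite('pics/w1z.png',cv2.resize(b,None,fx=5,fy=5,interpolation=cv2.INTER_CUBIC))
E
```

```text
(no output)
```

View pics/w1z.png

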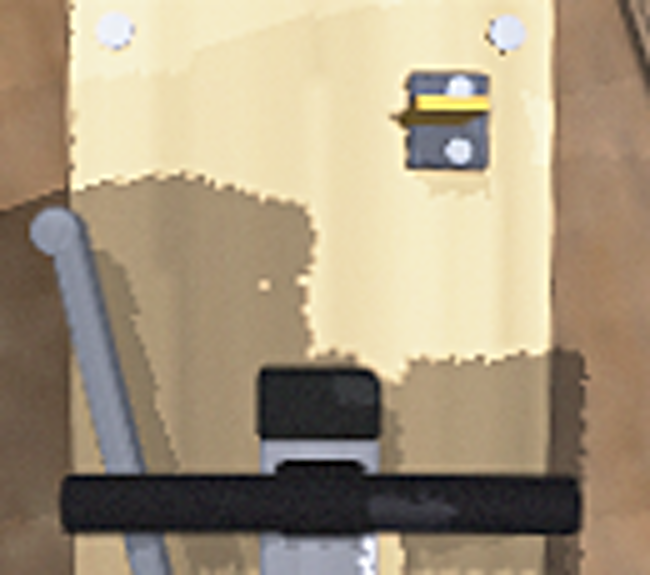

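In the zoom, the blade's top face covers rows 95–110 with its left edge at column 417. The rubber end's edge is at row 367, the bar covers rows 476–533, and the leg runs from column 259 to 380.

Run:
```python
from h import *
c=pickle.load(open('pics/w1.pkl','rb'));o=pickle.load(open('pics/w1o.pkl','rb'))
def f(u,v,z): return jig(wray(c,o,((u+.5)/5-.5+230,(v+.5)/5-.5+75),z)).round(1)
print('tcp',jig(o['tool_pos']))
print('blade top',f(417,95,63),f(417,110,63),f(490,102,63))
print('end face',f(259,367,38),f(259,367,62),f(380,367,62));print('leg sides',f(260,440,62),f(380,440,62))
print('bar',f(320,504,82),f(64,504,76),f(580,504,76));print('board',f(70,0,15),f(553,100,15))
print('lever tip',f(52,230,58),'mid',f(95,400,58))
```

```text
tcp [60.64516681 11.75736433]
blade top [159.5 -19.9] [156.6 -19.9] [158.6 -34.3]
end face [103.5  10.9] [105.3  10.9] [105.4 -13. ]
leg sides [90.7 10.7] [ 90.8 -13.2]
bar [80.9 -0.5] [80.1 48.5] [ 80.4 -51.3]
board [186.3  53.1] [164.  -55.6]
lever tip [133.   52.1] mid [98.5 43.9]
```

Call:
send_rows(
  moves=[
    [40,0,0,0],
    [40,0,0,0],
    [40,0,0,0],
    [40,0,0,0],
    [20,0,0,0],
    [15,0,0,0],
    [0,0,0,0],
  ],
)

```text
time: 3.52
tool_pos: [507.4, -13.5, 31.2]
tcp_rot: [-1.322, 1.569, 3.066]
contact_force: [0.4, 0.1, -0.7]
grip_width: 91.5
```

Run:
```python
from h import *
o=get_obs();print(jig(o['tool_pos']),o['tool_pos'],o['contact_force'])
```

```text
[60.22757859 11.66626139] [507.38428239 -13.54867022  31.22150621] [ 0.42834745  0.14525613 -0.72249572]
```

Call:
send_rows(
  moves=[
    [0,0,-7,0],
    [0,0,-8,0],
    [0,0,-8,0],
    [0,0,-8,0],
    [0,0,-8,0],
    [0,0,-8,0],
    [0,0,-5,0],
    [0,0,0,0],
  ],
)

```text
time: 4.53
tool_pos: [524.8, 36.6, 32.2]
tcp_rot: [1.38, 1.57, -0.513]
contact_force: [-0.4, -4.1, -2.5]
grip_width: 91.5
```

```bash
cat > look.py <<'E'
from h import *
import sys
n=sys.argv[1]
o=get_obs();pickle.dump(o,open('pics/%so.pkl'%n,'wb'));print(jig(o['tool_pos']),o['tool_pos'],o['contact_force'],o['grip_width'])
c=snap('wrist',n)
b=c['image'][:,:,::-1];b=b[40:240,180:400];cv2.imwrite('pics/%sz.png'%n,cv2.resize(b,None,fx=3,fy=3,interpolation=cv2.INTER_CUBIC))
E
python3 look.py w2
```

```text
[113.27529343  11.02297877] [524.79957248  36.56302036  32.18871597] [-0.38763966 -4.13628043 -2.4637113 ] 91.51676063820784
```

View pics/w2z.png

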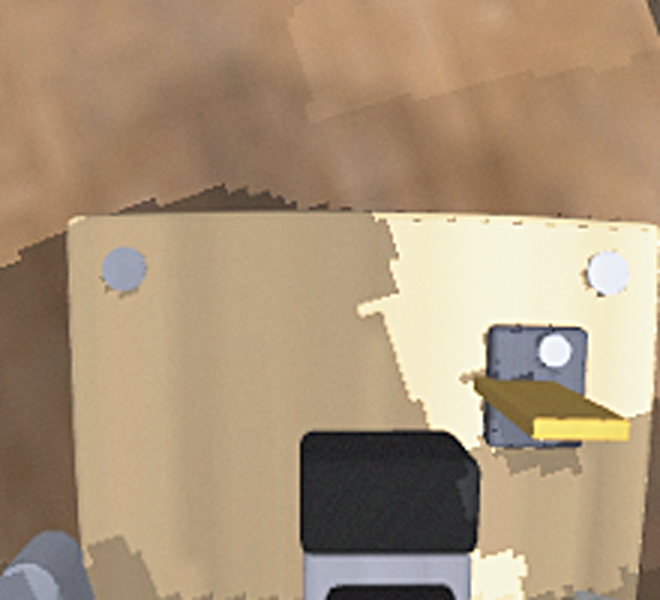

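The brass blade's top face is at zoom rows 419–441. The rubber's lower end edge is at row 432, and its top edge isn't clear, so I'll read it from an intensity profile.

Run:
```python
from h import *
c=pickle.load(open('pics/w2.pkl','rb'));o=pickle.load(open('pics/w2o.pkl','rb'))
im=c['image'].astype(float).mean(2)
print([(v,im[v,288:325].mean().round(1)) for v in range(180,226)])
print([(v,im[v,362:385].mean().round(0),c['image'][v,370]) for v in range(174,192)])
F=lambda u,v,z:jig(wray(c,o,(u,v),z)).round(1)
for v in(183.5,184,):print('bot',v,F(300,v,38))
for v in range(190,200):print('top',v,F(300,v,62))
for v in(179.5,186.5):print('blade',F(370,v,63))
```

```text
[(180, np.float64(163.9)), (181, np.float64(164.7)), (182, np.float64(163.3)), (183, np.float64(109.2)), (184, np.float64(23.2)), (185, np.float64(34.5)), (186, np.float64(37.8)), (187, np.float64(37.1)), (188, np.float64(37.3)), (189, np.float64(38.0)), (190, np.float64(37.5)), (191, np.float64(37.4)), (192, np.float64(38.4)), (193, np.float64(40.8)), (194, np.float64(43.4)), (195, np.float64(44.1)), (196, np.float64(45.1)), (197, np.float64(44.8)), (198, np.float64(45.7)), (199, np.float64(45.4)), (200, np.float64(45.6)), (201, np.float64(45.9)), (202, np.float64(45.7)), (203, np.float64(44.8)), (204, np.float64(45.7)), (205, np.float64(45.5)), (206, np.float64(45.6)), (207, np.float64(45.2)), (208, np.float64(45.4)), (209, np.float64(45.1)), (210, np.float64(44.5)), (211, np.float64(45.5)), (212, np.float64(45.1)), (213, np.float64(44.7)), (214, np.float64(45.3)), (215, np.float64(45.0)), (216, np.float64(45.6)), (217, np.float64(45.5)), (218, np.float64(44.9)), (219, np.float64(45.1)), (220, np.float64(44.7)), (221, np.float64(45.3)), (222, np.float64(43.0)), (223, np.float64(34.
[... 788 characters left out ...]
, 116], dtype=uint8)), (186, np.float64(166.0), array([200, 160,  91], dtype=uint8)), (187, np.float64(122.0), array([74, 71, 74], dtype=uint8)), (188, np.float64(108.0), array([46, 49, 67], dtype=uint8)), (189, np.float64(134.0), array([121, 109,  92], dtype=uint8)), (190, np.float64(149.0), array([158, 139, 114], dtype=uint8)), (191, np.float64(149.0), array([158, 138, 112], dtype=uint8))]
bot 183.5 [153.3   1.9]
bot 184 [153.1   1.9]
top 190 [155.    3.4]
top 191 [154.6   3.4]
top 192 [154.2   3.4]
top 193 [153.8   3.4]
top 194 [153.4   3.4]
top 195 [153.    3.4]
top 196 [152.6   3.4]
top 197 [152.2   3.4]
top 198 [151.7   3.4]
top 199 [151.3   3.4]
blade [159.8 -25.1]
blade [156.9 -25.3]
```

Call:
send_rows(
  moves=[
    [0,0,-2.4,0],
    [0,0,-2.4,0],
    [0,0,0,0],
    [0,0,0,0],
  ],
)

```text
time: 5.08
tool_pos: [526.2, 40.8, 32.0]
tcp_rot: [1.611, 1.57, -0.284]
contact_force: [-2.1, -3.2, 0.4]
grip_width: 91.9
```

```bash
cat > meas.py <<'E'
from h import *
import sys
n=sys.argv[1]
o=get_obs();c=snap('wrist',n)
im=c['image'].astype(float).mean(2);F=lambda u,v,z:jig(wray(c,o,(u,v),z)).round(1)
print('tcp',jig(o['tool_pos']).round(2),o['tool_pos'][2].round(1),o['contact_force'].round(1),o['grip_width'].round(1),'tool y jig ang',np.degrees(TH)-90-np.degrees(np.arctan2(*R.from_euler('xyz',o['tcp_rot']).as_matrix()[[1,0],1])))
hsv=cv2.cvtColor(c['image'],cv2.COLOR_RGB2HSV)
m=((hsv[...,0]>20)&(hsv[...,0]<32)&(hsv[...,1]>115)&(hsv[...,2]>225)).astype(np.uint8)[100:300,300:450]
k,l,st,ce=cv2.connectedComponentsWithStats(m);i=1+st[1:,4].argmax();bx=st[i]+np.array([300,100,0,0,0]);print('blade box',bx)
u=bx[0]+bx[2]/2;print('blade x',F(u,bx[1]-.5,63),F(u,bx[1]+bx[3]-.5,63),'mid',F(u,bx[1]+bx[3]/2-.5,63))
p=im[:,288:325].mean(1);d=np.where((p[120:260]<100))[0]+120
v=d[0];s=v-(100-p[v])/(p[v-1]-p[v]);print('bottom edge',s,F(306,s,38));q=p[d[0]:d[0]+16];print(d[0],q.round(0))
qq=np.where(q[3:]>41)[0][0]+3+d[0];print('top edge',qq,F(306,qq,62))
b=c['image'][:,:,::-1];b=b[100:300,180:400];cv2.imwrite('pics/%sz.png'%n,cv2.resize(b,None,fx=3,fy=3,interpolation=cv2.INTER_CUBIC))
E
python3 meas.py w3
```

```text
Traceback (most recent call last):
  File "meas.py", line 6, in <module>
    print('tcp',jig(o['tool_pos']).round(2),o['tool_pos'][2].round(1),o['contact_force'].round(1),o['grip_width'].round(1),'tool y jig ang',np.degrees(TH)-90-np.degrees(np.arctan2(*R.from_euler('xyz',o['tcp_rot']).as_matrix()[[1,0],1])))
                                                                                                  ^^^^^^^^^^^^^^^^^^^^^
AttributeError: 'float' object has no attribute 'round'
```

```bash
sed -i "s/o\['grip_width'\].round(1)/o['grip_width']/;s/o\['tool_pos'\]\[2\].round(1)/o['tool_pos'][2]/" meas.py; python3 meas.py w3
```

```text
tcp [117.73  11.04] 32.02657609602589 [-1.  -5.2  1.8] 91.81473763759926 tool y jig ang 0.06950064564414404
blade box [357 191  32   6 192]
blade x [159.7 -26.6] [157.2 -26.8] mid [158.4 -26.7]
bottom edge 183.2483665824549 [157.9  -0.9]
184 [22. 34. 37. 37. 38. 38. 37. 38. 38. 40. 43. 45. 45. 45. 45. 45.]
top edge 194 [157.9   1. ]
```

Call:
send_rows(
  moves=[
    [0,4,-0.3,0],
    [0,4,0,0],
    [0,0,0,0],
    [0,0,0,0],
    [0,0,0,0],
    [0,0,0,0],
    [0,0,0,0],
    [0,0,0,0],
  ],
  hand=0.6,
)

```text
time: 6.18
tool_pos: [532.3, 39.0, 31.2]
tcp_rot: [-1.299, 1.568, 3.091]
contact_force: [-5.0, -2.4, 1.8]
grip_width: 55.5
```

```bash
python3 meas.py w4
```

```text
tcp [117.95   4.65] 31.241678867439255 [-5.  -2.4  1.8] 55.54132646582487 tool y jig ang 0.01522921447727299
blade box [342 192  33   6 197]
blade x [159.7 -26.7] [157.2 -26.8] mid [158.4 -26.8]
bottom edge 183.38865894039736 [158.2  -7.3]
184 [60. 67. 66. 62. 55. 52. 52. 49. 48. 47. 47. 48. 48. 46. 47. 47.]
top edge 187 [161.2  -5.4]
```

Call:
send_rows(
  moves=[
    [0,1,0,0],
    [0,0.4,0,0],
    [0,0,0,0],
    [0,0,0,0],
    [0,0,0,0],
    [0,0,0,0],
    [0,0,0,0],
    [0,0,0,0],
  ],
  hand=0,
)

```text
time: 7.22
tool_pos: [534.1, 38.0, 31.2]
tcp_rot: [-0.962, 1.568, -2.855]
contact_force: [-4.4, -4.9, -1.1]
grip_width: 31.1
```

```bash
python3 meas.py w5; cp pics/w5z.png pics/v5.png
```

```text
tcp [117.57   2.68] 31.16816650704777 [-4.4 -4.9 -1.1] 31.125404124350606 tool y jig ang -0.016733096350744603
blade box [338 191  33   7 199]
blade x [159.7 -26.9] [156.9 -27. ] mid [158.3 -27. ]
bottom edge 183.56806523740627 [157.8  -9.2]
184 [70. 75. 74. 72. 71. 69. 67. 66. 64. 62. 63. 64. 61. 61. 61. 61.]
top edge 187 [160.8  -7.3]
```

View pics/v5.png

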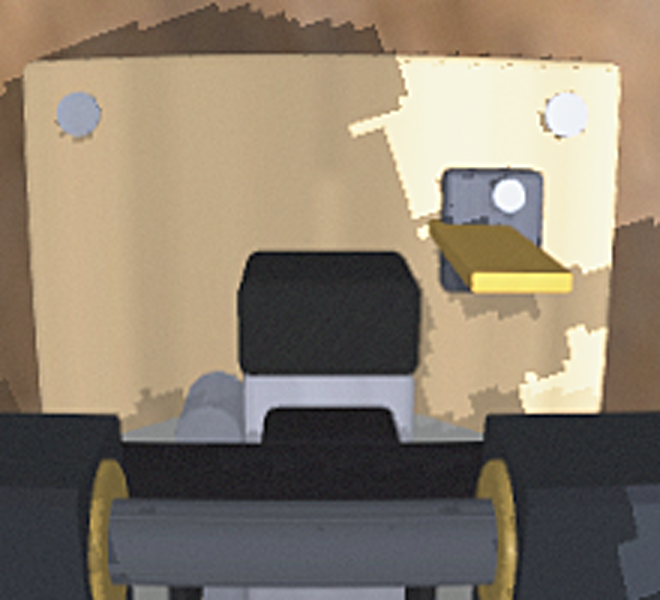

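The lever now lies along the leg, and the jaws read 31 mm. I'll re-measure the end face against the mark with columns centred on the rubber.

```bash
sed -e 's/288:325/268:310/;s/306,/289,/g' meas.py > meas2.py; python3 meas2.py w6; python3 meas2.py w7|tail -4;python3 -c "
from h import *
c=snap('top','top1');a=c['image'][165:265,290:450,::-1];cv2.imwrite('pics/tz1.png',cv2.resize(a,None,fx=5,fy=5,interpolation=cv2.INTER_CUBIC))
c=snap('side','side1');a=c['image'][200:380,200:360,::-1];cv2.imwrite('pics/sz1.png',cv2.resize(a,None,fx=3.3,fy=3.3,interpolation=cv2.INTER_CUBIC))
o=get_obs();print(o['time'],o['grip_width'],o['contact_force'])"
```

```text
tcp [117.57   2.65] 31.17760841638765 [-4.1 -5.3  0.3] 30.736454513183972 tool y jig ang -0.02062906472699666
blade box [338 191  33   7 199]
blade x [159.7 -26.9] [156.9 -27.1] mid [158.3 -27. ]
bottom edge 183.21227495908346 [158.   -1.2]
184 [24. 35. 38. 38. 39. 38. 39. 39. 39. 41. 44. 46. 46. 46. 47. 47.]
top edge 193 [158.4  -0.6]
blade x [159.7 -26.7] [156.8 -26.9] mid [158.3 -26.8]
bottom edge 183.21531990617163 [157.9  -1.2]
184 [23. 36. 38. 38. 37. 39. 38. 39. 39. 42. 44. 45. 46. 45. 47. 47.]
top edge 193 [158.4  -0.5]
7.475 31.070968055169637 [-4.2134664  -5.34136033 -0.01335854]
```

View pics/sz1.png

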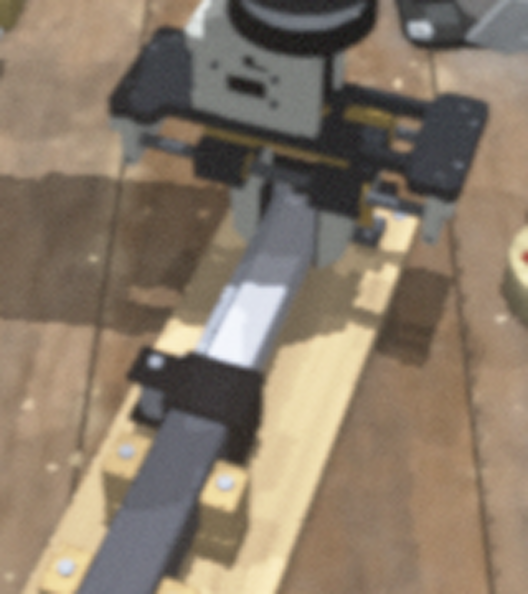

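Call:
send_rows(
  moves=[
    [0,0,0,0],
    [0,0,0,0],
    [0,0,0,0],
    [0,0,0,0],
    [0,0,0,0],
    [0,0,0,0],
  ],
)

```text
time: 8.22
tool_pos: [534.1, 38.0, 31.2]
tcp_rot: [-0.931, 1.569, -2.824]
contact_force: [-3.7, -5.0, -1.2]
grip_width: 31.3
```

```bash
python3 meas2.py w8; python3 -c "
from plant import close_job
print(close_job())"
```

```text
tcp [117.56   2.65] 31.181641692362177 [-3.7 -5.  -1.2] 31.33816297447923 tool y jig ang -0.01904697667236377
blade box [337 191  34   6 199]
blade x [159.7 -26.7] [157.2 -26.8] mid [158.5 -26.8]
bottom edge 183.21292775665398 [157.9  -1.2]
184 [23. 36. 38. 38. 38. 38. 39. 38. 39. 41. 44. 46. 46. 46. 46. 47.]
top edge 193 [158.4  -0.6]
the job is handed in; nothing more can be done
None
```

The leg is drawn out about 53 mm, its rubber end level with the marker blade. The lever is closed against the side of the leg and the gripper still holds both. I handed the job in at about 8.3 s. I pulled with one open finger on the T-bar, lever still open, then re-centred and closed the jaws to press it home.

- **Leg position:** the last wrist picture put the rubber end face at jig x = 157.9–158.4 mm and the blade at 158.3–158.5 mm. These stayed the same within about 0.2 mm over the last second, so I saw no slip.
- **Lever:** the wrist and side views show it lying flat along the leg, but the views can't measure the last fraction of a degree.
- **Forces:** readings after each move were never above about 7 N.
- **Disagreement:** the grip reads about 31 mm where 33 mm was expected. I put this down to the pads giving, but did not confirm it.
- **Offset:** the wrist camera placed the leg axis about 1 mm to the side of where the top camera did. I allowed for this when centring the grip.

The tools lying around were not touched.

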